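# Find the full specimen jar by its weight

### The job

One of the three identical closed jars on the bench holds a steel specimen; the other two are empty. Lift them to feel which one is heavy, and set that one down gently, upright, in the shallow steel tray. Leave the two empty jars standing upright on the bench outside the tray; do not tip any jar over, and leave the bottle, the beaker and the spanner where they are.

Things in the scene. Friction and masses are not known exactly. Their poses are not given: they have to be found in the camera images.
- jar_a: one of three like loose jars: upright, round, white plastic, 52 mm diameter, grey screw cap (54 mm diameter, from 80 to 102 mm above the bottom), 102 mm high. Origin at the centre of its underside, z up its axis; yaw has no meaning. Two hold only a light insert (0.12 to 0.15 kg in all), one, any of them, a loose steel specimen (0.47 to 0.68 kg in all); contents have 3 mm of play
- jar_b: one of three like loose jars: upright, round, white plastic, 52 mm diameter, grey screw cap (54 mm diameter, from 80 to 102 mm above the bottom), 102 mm high. Origin at the centre of its underside, z up its axis; yaw has no meaning. Two hold only a light insert (0.12 to 0.15 kg in all), one, any of them, a loose steel specimen (0.47 to 0.68 kg in all); contents have 3 mm of play
- jar_c: one of three like loose jars: upright, round, white plastic, 52 mm diameter, grey screw cap (54 mm diameter, from 80 to 102 mm above the bottom), 102 mm high. Origin at the centre of its underside, z up its axis; yaw has no meaning. Two hold only a light insert (0.12 to 0.15 kg in all), one, any of them, a loose steel specimen (0.47 to 0.68 kg in all); contents have 3 mm of play
- tray: shallow square open stainless tray, fixed to the bench, 160 x 160 mm outside, 14 mm high, walls and floor 4 mm thick. Origin at the centre of its underside (the inner floor lies 4 mm above it), x and y along its sides, z up
- reagent_bottle: bystander: loose amber glass bottle with a black cap, 60 mm diameter, 130 mm high, origin at the centre of its underside
- beaker: bystander: loose open glass beaker, 70 mm diameter at the rim, 85 mm high, origin at the centre of its underside
- spanner: bystander: loose steel spanner lying flat, 170 mm long along its x axis, origin near its middle on the underside
Not all that is in view belongs to the job. Several things look just like the tray: the one meant starts farthest to the robot's left. Leave any purple look-alike of the jar_b alone.

How it is judged:
By the outcome, as a careful person would: the job done as asked, in the order asked, and still so for the second after the job is handed in, with the robot touching nothing.
It also fails if it takes over 64 s, if anything falls off the work surface, if the arm or the gripper's body presses on something with over 40 N, if the wrist force passes 120 N, or if a joint passes its speed limit or range.

### The arm

A 6-joint arm with a two-finger parallel gripper is mounted at the origin on the work surface. World frame = base frame: x ahead of the robot, y to its left, z up, the work surface at z = 0. Lengths are in m, angles in rad, forces in N, time in s.
With the tool pointing down it reaches from about 0.35 to 0.775 m from the base axis. Payload 7.3 kg.
Tool frame: the origin (TCP) lies on the mounting face of the last link; the fingertips stand 178 mm ahead of it and the grasp point (between the pads) lies 159 mm ahead of it (robot.tcp_to_tips is the distance from the TCP to the fingertips, in m); z points along the fingers, y is the direction in which the jaws open and shut (so a half turn about z gives the same grasp; the last joint's range is limited). The gripper opens to 92 mm and grips with 3 to 60 N. Pads are 19 mm wide; open, the fingers measure 130 mm over their backs; the gripper's body (75 mm by 190 mm) begins 47 mm behind the grasp point.
Start: joints at [1.057, 0.342, 1.524, -0, 1.275, -0.146], TCP at [0.189, 0.49, 0.405] pointing down, gripper open.
Joint ranges: [-2.53, 2.53], [-0.77, 2.02], [0.04, 2.7], [-1, 4.14], [0.28, 2.66], [-3.11, 3.11]. Speed limits (rad/s): [2.57, 2.57, 3.14, 3.14, 3.14, 3.14].

### API

Orientations are given as [roll, pitch, yaw] about the fixed x, y, z axes, in that order (R = Rz(yaw) Ry(pitch) Rx(roll)).
In Python, from cell import robot, viewer gives the robot as it stands.
- The arm moves only by the shell command python3 -m creep 'ROWS' [OPENING] [FORCE]. ROWS is JSON, a list that holds one entry, the list of rows, each a list of 6 numbers: the shift along the world's x, y, z in mm, then the turn, a rotation vector about the world's x, y, z in degrees. A call has 1 to 5 rows; each row shifts and turns the pose as measured when the row begins; what a row does not reach is not made up. A row lasts 1/12 s, in which the tool goes at most 41.7 mm and 7.16 degrees, less where a joint would pass 70% of its speed; a pose out of reach is approached as far as the arm can. A call with a gripper value outside its range is refused whole. OPENING is the closure, from -1 (fully open) to 1 (shut), set as the call begins (- or left out, the last holds). The fingers move at their own pace and stop on an object; FORCE is the grip in N (left out, the last holds). Time passes only in rows, so rows that do not move let the fingers close. It gives the time, the measured TCP pose, the force and the opening at its end, in the units of the state.
- robot.observe(): the state, without advancing time (a new reading comes with each control period).
- viewer.read_camera(name): name is "scene" or "top" or "wrist"; returns the picture (420x560x3 uint8, blue, green, red); there is no depth.
- viewer.camera_model(name): a dict with "fx", "fy", "cx", "cy" (pixels), "pose" (4x4, takes a point from camera to world coordinates); the wrist camera has in their place "mount" (4x4, takes a point from camera to tool coordinates, whose origin is the TCP and whose axes are the flange's). Camera axes: x right, y up, looking along -z (the intrinsics and any distortion apply to the point x, -y, -z); pixel columns grow to the right and rows downward; lengths in m; the calibration is good to about 2 mm. A picture is of the moment at which its call begins: read the wrist's pose just before it. camera_model takes no time and is no camera call.
- robot.hand_in(): hands the job in, once; it reports no verdict.
The state is a dict: "time": time; "qpos": joint angles; "qvel": joint speeds; "joint_efforts": joint torques, N m; "tool_pos": TCP position; "tool_rot": TCP orientation; "contact_force": force on the tool from outside, world axes, zero at the start; "torque": the same for the moment, N m; "opening": finger opening in m.
Only numpy, scipy, OpenCV 4.12 (cv2) and the standard library are available. Lean on these libraries where they do the work, as an engineer would, in place of code of your own. Each camera call takes 0.05 s, during which the arm holds its last target. There are 200 camera calls.

## Working session

There is one attempt and no reset: what is moved stays moved. The work goes in short steps, Python scripts to look and compute and a shell command to move; the robot and the scene stay as the last step left them, time stands still between calls to the robot, and variables do not carry over. Pictures are saved under pics/ and viewed, about 8 in all and at most 12, crops included, and the job is handed in when it is done.

```bash
mkdir -p pics; ls
python3 - <<'E'
from cell import robot, viewer
import cv2
for n in("top","scene"):
    cv2.imwrite(f"pics/{n}0.png",viewer.read_camera(n))
    print(n,viewer.camera_model(n))
s=robot.observe();print(s)
print(viewer.camera_model("wrist"))
E
```

```text
pics
top {'fx': 445.06142097359947, 'fy': 445.06142097359947, 'cx': 278.5970770007355, 'cy': 208.6441357859735, 'pose': array([[-0.07837853,  0.97630034, -0.20172867,  0.3087327 ],
       [-0.99691127, -0.07574684,  0.02074459, -0.04483117],
       [ 0.00497264,  0.20273151,  0.97922174,  1.18871061],
       [ 0.        ,  0.        ,  0.        ,  1.        ]])}
scene {'fx': 439.1432725108338, 'fy': 439.1432725108338, 'cx': 284.1979245580547, 'cy': 210.42305037095286, 'pose': array([[-0.45313917, -0.65685213,  0.60266921,  1.13469963],
       [ 0.89129809, -0.34589372,  0.29316421,  0.24261508],
       [ 0.01589396,  0.6700021 ,  0.74218904,  0.77060456],
       [ 0.        ,  0.        ,  0.        ,  1.        ]])}
{'time': 0.1, 'qpos': array([ 1.05700549e+00,  3.42670700e-01,  1.52491644e+00, -3.94257930e-05,
        1.27537885e+00, -1.46024639e-01]), 'qvel': array([-1.01150404e-03,  1.01647161e-03, -4.87391223e-03, -4.57634360e-04,
       -1.05565194e-05,  5.33720163e-04]), 'joint_efforts': array([ 1.95946763e-03, -4.32006204e+01, -2.44694781e+01,  7.19944225e-02,
        5.24846662e-02, -8.81816459e-05]), 'tool_pos': array([0.18869425, 0.48979643, 0.40410688]), 'tool_rot': array([-3.14022844e+00, -1.62529128e-04,  2.77383785e+00]), 'contact_force': array([0.02234144, 0.02259079, 0.66519089]), 'torque': array([-0.02737914, -0.03201734, -0.03889256]), 'opening': 0.09161381182677208}
{'fx': 318.0986093806024, 'fy': 318.0986093806024, 'cx': 276.6202813714912, 'cy': 211.89159471749883, 'mount': array([[ 2.52564346e-04,  9.68920584e-01,  2.47371862e-01,
         6.60502989e-02],
       [ 9.99999936e-01, -1.81832173e-04, -3.08779637e-04,
        -9.18420172e-04],
       [-2.54202783e-04,  2.47371924e-01, -9.68920568e-01,
         2.00049520e-02],
       [ 0.00000000e+00,  0.00000000e+00,  0.00000000e+00,
         1.00000000e+00]])}
```

View pics/top0.png

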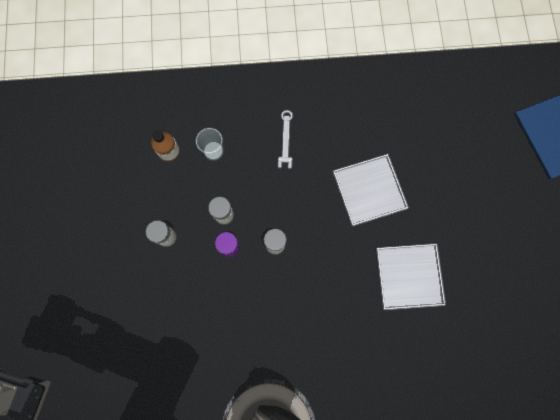

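View pics/scene0.png

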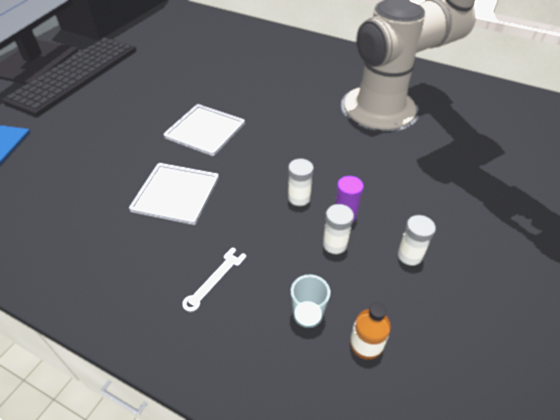

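The top view (up = +x, left = +y) shows three grey-capped jars at about (158,232), (220,207) and (275,240). The purple look-alike is at (227,243), the bottle at (165,145), the beaker at (210,143) and the spanner at (286,138). There are two candidate trays, at (370,190) and (410,277). I'll measure these by ray casting.

```bash
cat > h.py <<'E'
import numpy as np, cv2
from cell import robot, viewer
from scipy.spatial.transform import Rotation as R
def ray(name,px,z,s=None):
    m=viewer.camera_model(name)
    if name=="wrist":
        T=np.eye(4);T[:3,:3]=R.from_euler('xyz',s["tool_rot"]).as_matrix();T[:3,3]=s["tool_pos"];P=T@m["mount"]
    else: P=m["pose"]
    px=np.atleast_2d(px).astype(float)
    d=np.c_[(px[:,0]-m["cx"])/m["fx"],-(px[:,1]-m["cy"])/m["fy"],-np.ones(len(px))]@P[:3,:3].T
    o=P[:3,3]; return (o+d*((z-o[2])/d[:,2])[:,None])[:,:2]
E
python3 - <<'E'
from h import *
for n in("top","scene"):
    im=cv2.imread(f"pics/{n}0.png");hsv=cv2.cvtColor(im,cv2.COLOR_BGR2HSV)
    b=((im.max(2)>70)).astype(np.uint8)
    for c in cv2.findContours(b,0,2)[0]:
        if 150<cv2.contourArea(c)<9000:
            x,y,w,h=cv2.boundingRect(c); print(n,(x,y,w,h),cv2.contourArea(c),im[y+h//4,x+w//2],im[y+3*h//4,x+w//2])
t=lambda p,z:ray("top",p,z).round(3).tolist()
print("caps",t([(158,231.5),(220,207),(275,240),(227,243)],.102))
print("caps scene",ray("scene",[(301,169),(339,216),(420,227),(350,185)],.102).round(3).tolist())
print("bottle,beaker",t([(160,135)],.13),t([(210,141)],.085),"spanner",t([(287,115),(285,165)],.005))
print("trays",t([(334,171),(388,156),(407,210),(353,224)],.014),t([(377,247),(437,244),(445,304),(384,309)],.014))
i=cv2.imread("pics/top0.png")[170:265,130:420]; cv2.imwrite("pics/c1.png",cv2.resize(i,None,fx=2.7,fy=2.7,interpolation=2))
E
```

```text
top (223, 384, 92, 36) 1449.0 [84 89 92] [25 25 26]
top (0, 382, 17, 33) 332.5 [72 76 76] [78 82 83]
top (376, 243, 70, 67) 3864.0 [207 200 199] [214 210 207]
top (215, 232, 24, 25) 437.5 [174  78 136] [176  78 138]
top (264, 229, 23, 26) 426.0 [151 151 146] [154 153 150]
top (145, 220, 31, 27) 527.0 [146 144 141] [144 142 139]
top (208, 196, 26, 29) 492.5 [147 145 143] [120 119 117]
top (332, 153, 77, 73) 3450.0 [206 201 198] [212 205 203]
top (151, 132, 28, 29) 478.0 [ 48  79 119] [53 69 94]
top (195, 127, 28, 33) 667.0 [95 94 86] [169 167 158]
top (277, 110, 16, 59) 457.0 [207 202 199] [208 202 201]
top (516, 96, 44, 82) 2020.5 [115  76  47] [41 29 21]
scene (511, 214, 31, 21) 230.5 [85 80 79] [82 77 76]
scene (0, 41, 24, 37) 584.0 [91 86 85] [72 67 70]
scene (32, 15, 29, 40) 594.5 [131 128 122] [73 68 71]
scene (0, 0, 68, 43) 1434.0 [174 165 160] [126 124 117]
caps [[0.498, 0.233], [0.548, 0.078], [0.455, -0.053], [0.457, 0.065]]
caps scene [[0.463, -0.045], [0.553, 0.084], [0.505, 0.239], [0.459, 0.071]]
bottle,beaker [[0.738, 0.215]] [[0.73, 0.096]] spanner [[0.822, -0.115], [0.674, -0.097]]
trays [[0.644, -0.23], [0.676, -0.383], [0.52, -0.415], [0.493, -0.265]] [[0.427, -0.322], [0.423, -0.482], [0.266, -0.479], [0.266, -0.32]]
```

View pics/c1.png

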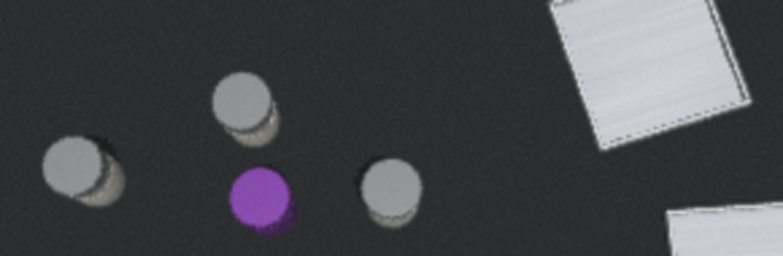

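Candidates for the jars, by top-view pixel:
- **A:** (158,232), at about (0.501, 0.236).
- **B:** (220,207), at about (0.551, 0.081).
- **C:** (275,240), at about (0.459, -0.049).
- **Look-alike:** the purple jar at (227,243) is to be avoided. The crop confirms three grey caps and one purple.

For the tray, the candidates are centred at y=-0.323 (pixel 370,190) and y=-0.40 (pixel 410,277). I choose (370,190), which is farther left, at about (0.583, -0.323). I'm moving above A with the jaws turned along y.

```bash
python3 -m creep '[[[31,-25,0,0,0,2.1],[31,-25,0,0,0,2.1],[31,-25,0,0,0,2.1],[31,-25,0,0,0,2.1],[31,-25,0,0,0,2.1]]]' -1 20
python3 -m creep '[[[31,-25,-5,0,0,2.1],[31,-25,-5,0,0,2.1],[31,-25,-5,0,0,2.1],[31,-25,-5,0,0,2.1],[31,-25,-5,0,0,2.1]]]'
```

```text
time: 0.52
tool_pos: [0.3419, 0.364, 0.4021]
tool_rot: [-3.139, -0.005, 2.979]
contact_force: [0.9, 0.7, -0.2]
opening: 0.0918
time: 0.93
tool_pos: [0.5018, 0.2321, 0.3763]
tool_rot: [-3.139, -0.005, -3.111]
contact_force: [1.0, 0.1, -0.0]
opening: 0.092
```

```bash
cat > w.py <<'E'
import sys
from h import *
s=robot.observe(); im=viewer.read_camera("wrist"); cv2.imwrite(f"pics/{sys.argv[1]}.png",im)
print(s["tool_pos"].round(4),s["tool_rot"].round(3),s["opening"])
hsv=cv2.cvtColor(im,cv2.COLOR_BGR2HSV)
b=((hsv[...,1]<40)&(hsv[...,2]>110)&(hsv[...,2]<175)).astype(np.uint8)
b=cv2.morphologyEx(b,cv2.MORPH_OPEN,np.ones((5,5)))
for c in cv2.findContours(b,0,2)[0]:
    if cv2.contourArea(c)>500:
        e=cv2.fitEllipse(c); print(np.round(e[0]),np.round(e[1]),cv2.contourArea(c),"z.102:",ray("wrist",e[0],.102,s).round(4))
E
python3 w.py w1
```

```text
[0.5018 0.2321 0.3763] [-3.139 -0.005 -3.111] 0.09195008951266735
[443. 367.] [ 25. 107.] 1659.5 z.102: [[0.644  0.3909]]
[446. 277.] [27. 46.] 674.0 z.102: [[0.5523 0.3795]]
[104. 284.] [25. 37.] 573.5 z.102: [[0.5688 0.0818]]
```

View pics/w1.png

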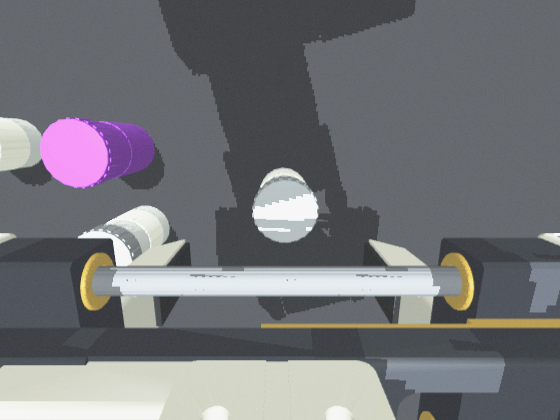

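The wrist view shows cap A at about (285,210), between the fingers. Purple is at (75,150) and B is partly hidden near (105,245).

Run:
```python
from h import *
s=robot.observe(); print(s["tool_pos"],s["tool_rot"],ray("wrist",[(285,210),(75,151)],.102,s))
```

```text
[0.50654074 0.22763856 0.3749713 ] [-3.13596676e+00 -2.51686599e-03 -3.11256394e+00] [[0.50231302 0.23203287]
 [0.45966095 0.06544453]]
```

```bash
python3 -m creep '[[[-8,8,-25,0,0,-1.6],[0,0,-30,0,0,0],[0,0,-30,0,0,0],[0,0,0,0,0,0]]]'
```

```text
time: 1.32
tool_pos: [0.5016, 0.2312, 0.2865]
tool_rot: [-3.136, -0.001, 3.131]
contact_force: [-0.8, -0.2, 0.6]
opening: 0.0916
```

```bash
python3 -m creep '[[[-4,5,-13,0,0,0],[-1,1,-13,0,0,0],[0,0,-10,0,0,0],[0,0,-2,0,0,0],[0,0,0,0,0,0]]]'
```

```text
time: 1.73
tool_pos: [0.4967, 0.2384, 0.2498]
tool_rot: [-3.136, -0.001, 3.131]
contact_force: [0.2, 0.1, 0.5]
opening: 0.0919
```

```bash
python3 -m creep '[[[0,-2,0,0,0,0],[0,0,0,0,0,0],[0,0,0,0,0,0],[0,0,0,0,0,0],[0,0,0,0,0,0]]]' 1 30; python3 -m creep '[[[0,0,0,0,0,0],[0,0,0,0,0,0],[0,0,0,0,0,0]]]'
```

```text
time: 2.15
tool_pos: [0.4979, 0.2365, 0.2538]
tool_rot: [-3.138, 0.005, 3.131]
contact_force: [-0.3, -0.3, -0.2]
opening: 0.0633
time: 2.4
tool_pos: [0.498, 0.2365, 0.2543]
tool_rot: [-3.138, 0.005, 3.131]
contact_force: [-1.1, 1.1, -1.6]
opening: 0.0536
```

```bash
python3 -m creep '[[[0,0,8,0,0,0],[0,0,10,0,0,0],[0,0,10,0,0,0],[0,0,0,0,0,0],[0,0,0,0,0,0]]]';python3 -m creep '[[[0,0,0,0,0,0],[0,0,0,0,0,0],[0,0,0,0,0,0]]]';python3 -m creep '[[[0,0,0,0,0,0],[0,0,0,0,0,0],[0,0,0,0,0,0]]]'
```

```text
time: 2.82
tool_pos: [0.4978, 0.2364, 0.2853]
tool_rot: [-3.138, 0.005, 3.131]
contact_force: [-0.8, 0.1, -1.5]
opening: 0.0535
time: 3.07
tool_pos: [0.4977, 0.2364, 0.2858]
tool_rot: [-3.138, 0.006, 3.131]
contact_force: [-1.2, -0.7, -1.7]
opening: 0.0537
time: 3.32
tool_pos: [0.4975, 0.2363, 0.285]
tool_rot: [-3.137, 0.004, 3.131]
contact_force: [0.1, 0.8, -1.4]
opening: 0.0537
```

About -1.5 N, so A is light. I'm setting it back down.

```bash
python3 -m creep '[[[0,0,-12,0,0,0],[0,0,-10,0,0,0],[0,0,-4,0,0,0],[0,0,0,0,0,0],[0,0,0,0,0,0]]]';python3 -m creep '[[[0,0,-2,0,0,0],[0,0,0,0,0,0]]]'
```

```text
time: 3.73
tool_pos: [0.4975, 0.2363, 0.2572]
tool_rot: [-3.137, 0.003, 3.131]
contact_force: [0.0, -0.4, -1.5]
opening: 0.0533
time: 3.9
tool_pos: [0.4976, 0.2363, 0.2552]
tool_rot: [-3.137, 0.003, 3.131]
contact_force: [-0.3, -0.6, -1.4]
opening: 0.0535
```

```bash
python3 -m creep '[[[0,0,-1,0,0,0],[0,0,0,0,0,0]]]';python3 -m creep '[[[0,0,-1,0,0,0],[0,0,0,0,0,0]]]'
```

```text
time: 4.07
tool_pos: [0.4978, 0.2364, 0.2547]
tool_rot: [-3.137, 0.004, 3.131]
contact_force: [-0.1, -0.1, -1.9]
opening: 0.0535
time: 4.23
tool_pos: [0.4981, 0.2365, 0.2544]
tool_rot: [-3.138, 0.006, 3.131]
contact_force: [-0.2, -0.2, -0.8]
opening: 0.0535
```

```bash
python3 -m creep '[[[0,0,-1,0,0,0],[0,0,0,0,0,0]]]';python3 -m creep '[[[0,0,-1,0,0,0],[0,0,0,0,0,0]]]'
```

```text
time: 4.4
tool_pos: [0.4984, 0.2366, 0.2544]
tool_rot: [-3.138, 0.008, 3.131]
contact_force: [-0.4, 0.6, -1.9]
opening: 0.0534
time: 4.57
tool_pos: [0.4987, 0.2367, 0.2544]
tool_rot: [-3.139, 0.01, 3.131]
contact_force: [-0.9, 0.1, -1.2]
opening: 0.0541
```

```bash
python3 -m creep '[[[0,0,0,0,0,0],[0,0,0,0,0,0],[0,0,0,0,0,0],[0,0,0,0,0,0],[0,0,0,0,0,0]]]' -1; python3 -m creep '[[[0,0,20,0,0,0],[0,0,30,0,0,0],[0,0,30,0,0,0],[0,0,20,0,0,0],[0,0,10,0,0,0]]]';  python3 -m creep '[[[10,-31,0,0,0,0],[10,-31,0,0,0,0],[10,-31,0,0,0,0],[10,-31,0,0,0,0],[10,-31,0,0,0,0]]]';python3 -m creep '[[[0,0,0,0,0,0],[0,0,0,0,0,0]]]'; python3 w.py w2
```

```text
time: 4.98
tool_pos: [0.4986, 0.2367, 0.2539]
tool_rot: [-3.139, 0.009, 3.131]
contact_force: [0.4, 0.2, -0.2]
opening: 0.0822
time: 5.4
tool_pos: [0.497, 0.2361, 0.3639]
tool_rot: [-3.136, -0.001, 3.131]
contact_force: [0.6, 0.7, 0.3]
opening: 0.0918
time: 5.82
tool_pos: [0.5464, 0.0819, 0.3691]
tool_rot: [-3.14, 0.008, -3.141]
contact_force: [0.0, 1.5, -0.3]
opening: 0.0919
time: 5.98
tool_pos: [0.548, 0.0761, 0.3689]
tool_rot: [-3.138, 0.009, 3.136]
contact_force: [-0.5, 0.2, 0.4]
opening: 0.0919
[0.548  0.0761 0.3689] [-3.138  0.009  3.136] 0.0919293886818568
[444. 367.] [ 12. 107.] 897.0 z.102: [[0.6947 0.2274]]
[230. 388.] [ 56. 410.] 13921.0 z.102: [[0.7184 0.0299]]
[415. 311.] [34. 46.] 881.0 z.102: [[0.6367 0.1943]]
[153. 296.] [54. 79.] 2333.5 z.102: [[ 0.6213 -0.033 ]]
[395. 254.] [16. 48.] 515.5 z.102: [[0.584  0.1724]]
[284. 211.] [63. 66.] 2098.0 z.102: [[0.546  0.0806]]
[161. 104.] [36. 43.] 954.5 z.102: [[ 0.4648 -0.0105]]
```

View pics/w2.png

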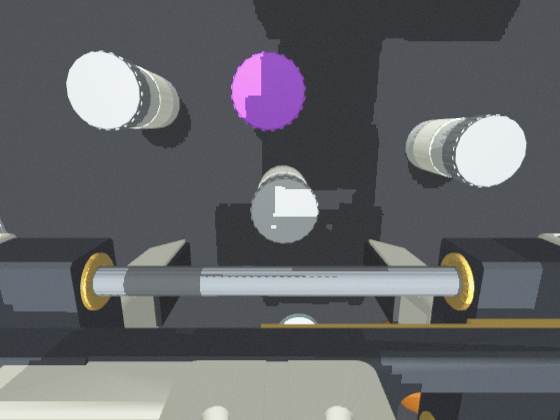

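B's cap is at (284,211), giving (0.546, 0.081). A (480,150) still stands upright, C is at (105,90) and purple at (268,90). I'm descending on B.

```bash
python3 -m creep '[[[-2,4,-25,0,0,0],[0,0,-30,0,0,0],[0,0,-30,0,0,0],[0,0,0,0,0,0]]]'
python3 - <<'E'
from h import *
s=dict(tool_pos=np.array([.548,.0761,.3689]),tool_rot=[-3.138,.009,3.136])
print(ray("wrist",[(104,90),(480,150),(268,90)],.102,s))
E
```

```text
time: 6.37
tool_pos: [0.5449, 0.0842, 0.2837]
tool_rot: [-3.139, 0.015, 3.139]
contact_force: [-1.5, 0.4, -0.8]
opening: 0.0919
[[ 0.45464205 -0.05093207]
 [ 0.49908325  0.22917474]
 [ 0.45532852  0.06854781]]
```

```bash
python3 -m creep '[[[1,-3,-13,0,0.8,0],[0,0,-13,0,0,0],[0,0,-7,0,0,0],[0,0,-2,0,0,0],[0,0,0,0,0,0]]]'
```

```text
time: 6.78
tool_pos: [0.5459, 0.0863, 0.2512]
tool_rot: [-3.14, 0.002, -3.137]
contact_force: [0.3, 0.6, -0.5]
opening: 0.0918
```

```bash
python3 -m creep '[[[0,-5,0,0,0,0],[0,-1,0,0,0,0],[0,0,0,0,0,0]]]'; python3 -m creep '[[[0,0,0,0,0,0],[0,0,0,0,0,0],[0,0,0,0,0,0],[0,0,0,0,0,0],[0,0,0,0,0,0]]]' 1 30; python3 -m creep '[[[0,0,0,0,0,0],[0,0,0,0,0,0],[0,0,0,0,0,0]]]'
```

```text
time: 7.03
tool_pos: [0.5465, 0.0806, 0.2541]
tool_rot: [-3.14, 0.006, -3.136]
contact_force: [-0.4, 0.0, -0.3]
opening: 0.0918
time: 7.45
tool_pos: [0.5469, 0.0801, 0.256]
tool_rot: [-3.14, 0.01, -3.137]
contact_force: [0.0, -0.8, -0.4]
opening: 0.0633
time: 7.7
tool_pos: [0.5469, 0.0802, 0.256]
tool_rot: [-3.14, 0.01, -3.137]
contact_force: [-0.3, 0.0, 0.2]
opening: 0.0532
```

```bash
python3 -m creep '[[[0,0,8,0,0,0],[0,0,10,0,0,0],[0,0,10,0,0,0],[0,0,0,0,0,0],[0,0,0,0,0,0]]]';python3 -m creep '[[[0,0,0,0,0,0],[0,0,0,0,0,0],[0,0,0,0,0,0]]]';python3 -m creep '[[[0,0,0,0,0,0],[0,0,0,0,0,0],[0,0,0,0,0,0]]]'
```

```text
time: 8.12
tool_pos: [0.5467, 0.0802, 0.2868]
tool_rot: [-3.14, 0.008, -3.137]
contact_force: [-0.2, 0.2, -1.4]
opening: 0.0532
time: 8.37
tool_pos: [0.5466, 0.0802, 0.2873]
tool_rot: [-3.14, 0.009, -3.137]
contact_force: [0.5, -0.3, -1.2]
opening: 0.0534
time: 8.62
tool_pos: [0.5464, 0.0802, 0.2865]
tool_rot: [-3.14, 0.008, -3.137]
contact_force: [-0.2, -0.5, -2.1]
opening: 0.0536
```

B is also light, so C should be the heavy one, which I'll verify. Setting B down.

```bash
python3 -m creep '[[[0,0,-12,0,0,0],[0,0,-10,0,0,0],[0,0,-4,0,0,0],[0,0,0,0,0,0],[0,0,-2,0,0,0]]]';python3 -m creep '[[[0,0,-1,0,0,0],[0,0,0,0,0,0],[0,0,-1,0,0,0],[0,0,0,0,0,0]]]'
```

```text
time: 9.03
tool_pos: [0.5465, 0.0802, 0.2569]
tool_rot: [-3.14, 0.007, -3.137]
contact_force: [0.4, 0.4, -1.6]
opening: 0.0535
time: 9.37
tool_pos: [0.547, 0.0803, 0.2563]
tool_rot: [-3.14, 0.01, -3.137]
contact_force: [0.2, -0.1, -1.2]
opening: 0.0534
```

```bash
python3 -m creep '[[[0,0,-1,0,0,0],[0,0,0,0,0,0]]]';python3 -m creep '[[[0,0,0,0,0,0],[0,0,0,0,0,0],[0,0,0,0,0,0],[0,0,0,0,0,0],[0,0,0,0,0,0]]]' -1; python3 -m creep '[[[0,0,20,0,0,0],[0,0,30,0,0,0],[0,0,30,0,0,0],[0,0,20,0,0,0],[0,0,10,0,0,0]]]';  python3 -m creep '[[[-18,-25,0,0,0,0],[-18,-25,0,0,0,0],[-18,-25,0,0,0,0],[-18,-25,0,0,0,0],[-18,-25,0,0,0,0]]]';python3 -m creep '[[[0,0,0,0,0,0],[0,0,0,0,0,0]]]'; python3 w.py w3
```

```text
time: 9.53
tool_pos: [0.5474, 0.0803, 0.2561]
tool_rot: [-3.14, 0.012, -3.137]
contact_force: [0.4, -0.1, -1.8]
opening: 0.0533
time: 9.95
tool_pos: [0.5473, 0.0803, 0.256]
tool_rot: [-3.14, 0.012, -3.137]
contact_force: [-0.1, -0.3, 0.1]
opening: 0.0822
time: 10.37
tool_pos: [0.5456, 0.0801, 0.3662]
tool_rot: [-3.14, 0.002, -3.137]
contact_force: [0.5, 0.1, -0.9]
opening: 0.0917
time: 10.78
tool_pos: [0.4548, -0.0446, 0.3704]
tool_rot: [-3.14, 0.014, -3.129]
contact_force: [1.2, -1.5, 0.3]
opening: 0.0918
time: 10.95
tool_pos: [0.4518, -0.0481, 0.3708]
tool_rot: [-3.139, 0.013, -3.134]
contact_force: [0.3, 0.3, 0.4]
opening: 0.0917
[ 0.4518 -0.0481  0.3708] [-3.139  0.013 -3.134] 0.0917253219990156
[462. 366.] [ 20. 158.] 2066.5 z.102: [[0.5991 0.1229]]
[241. 287.] [ 65. 115.] 2190.0 z.102: [[ 0.5193 -0.0798]]
[523. 269.] [15. 69.] 609.5 z.102: [[0.5003 0.159 ]]
[ 37. 261.] [23. 76.] 599.5 z.102: [[ 0.4974 -0.2516]]
[10. 92.] [  5. 184.] 530.0 z.102: [[ 0.3632 -0.2461]]
```

View pics/w3.png

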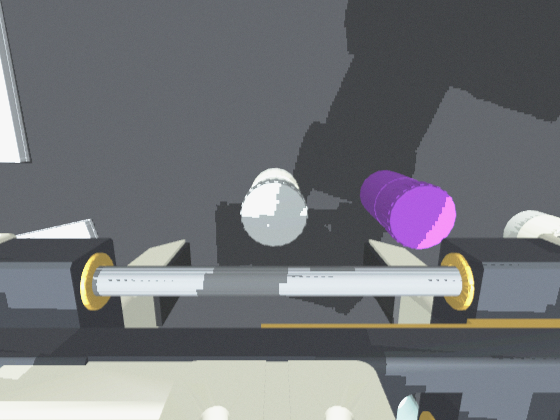

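C's cap is at (274,212), with purple at (420,215) to its right and clear of the finger. C is at about (0.453, -0.052).

```bash
python3 -m creep '[[[1,-3,-25,0,0.8,0],[0,0,-30,0,0,0],[0,0,-30,0,0,0],[0,0,0,0,0,0]]]'
```

```text
time: 11.33
tool_pos: [0.4554, -0.0491, 0.2854]
tool_rot: [-3.137, 0.007, -3.131]
contact_force: [-1.8, 0.8, -0.3]
opening: 0.0916
```

```bash
python3 -m creep '[[[-2,-3,-13,0,0.4,0],[0,0,-13,0,0,0],[0,0,-8,0,0,0],[0,0,-2,0,0,0],[0,0,0,0,0,0]]]'
```

```text
time: 11.75
tool_pos: [0.4569, -0.0495, 0.2508]
tool_rot: [-3.137, 0.001, -3.125]
contact_force: [-0.5, 1.4, 0.4]
opening: 0.0918
```

```bash
python3 -m creep '[[[-3,-2,-1,0,0,0],[0,0,0,0,0,0],[0,0,0,0,0,0]]]'; python3 -m creep '[[[0,0,0,0,0,0],[0,0,0,0,0,0],[0,0,0,0,0,0],[0,0,0,0,0,0],[0,0,0,0,0,0]]]' 1 40; python3 -m creep '[[[0,0,0,0,0,0],[0,0,0,0,0,0],[0,0,0,0,0,0]]]'
```

```text
time: 12.0
tool_pos: [0.4547, -0.0513, 0.252]
tool_rot: [-3.136, 0.005, -3.124]
contact_force: [0.3, -0.0, 0.9]
opening: 0.0919
time: 12.42
tool_pos: [0.455, -0.0515, 0.2537]
tool_rot: [-3.135, 0.008, -3.125]
contact_force: [-0.6, -0.3, 0.3]
opening: 0.0633
time: 12.67
tool_pos: [0.455, -0.0513, 0.2537]
tool_rot: [-3.136, 0.008, -3.125]
contact_force: [0.0, 0.4, -1.1]
opening: 0.053
```

```bash
python3 -m creep '[[[0,0,6,0,0,0],[0,0,10,0,0,0],[0,0,12,0,0,0],[0,0,0,0,0,0],[0,0,0,0,0,0]]]';python3 -m creep '[[[0,0,0,0,0,0],[0,0,0,0,0,0],[0,0,0,0,0,0]]]';python3 -m creep '[[[0,0,0,0,0,0],[0,0,0,0,0,0],[0,0,0,0,0,0]]]'
```

```text
time: 13.08
tool_pos: [0.4532, -0.051, 0.2804]
tool_rot: [-3.138, -0.001, -3.124]
contact_force: [-0.6, -0.0, -5.7]
opening: 0.0532
time: 13.33
tool_pos: [0.4525, -0.0509, 0.2789]
tool_rot: [-3.138, -0.004, -3.125]
contact_force: [0.8, 0.6, -5.5]
opening: 0.0531
time: 13.58
tool_pos: [0.4522, -0.0509, 0.2777]
tool_rot: [-3.139, -0.006, -3.125]
contact_force: [-0.1, 0.0, -5.2]
opening: 0.0531
```

At -5.5 N, C is the heavy one. I'm carrying it to the tray at about (0.583, -0.323).

```bash
python3 -m creep '[[[0,0,10,0,0,0],[0,0,15,0,0,0],[2,-5,15,0,0,0],[5,-10,5,0,0,0],[10,-20,0,0,0,0]]]';python3 -m creep '[[[13,-27,0,0,0,0],[13,-27,0,0,0,0],[13,-27,0,0,0,0],[13,-27,0,0,0,0],[13,-27,0,0,0,0]]]';python3 -m creep '[[[13,-27,0,0,0,0],[13,-25,0,0,0,0],[11,-20,0,0,0,0],[7,-12,0,0,0,0],[4,-6,0,0,0,0]]]'; python3 -m creep '[[[0,0,0,0,0,0],[0,0,0,0,0,0],[0,0,0,0,0,0]]]'
```

```text
time: 14.0
tool_pos: [0.4676, -0.0843, 0.3227]
tool_rot: [3.141, -0.014, -3.121]
contact_force: [0.8, 1.1, -6.0]
opening: 0.0532
time: 14.42
tool_pos: [0.5346, -0.2259, 0.3213]
tool_rot: [3.14, -0.013, -3.118]
contact_force: [1.1, 0.5, -5.2]
opening: 0.0532
time: 14.83
tool_pos: [0.5846, -0.3295, 0.3152]
tool_rot: [3.141, -0.015, -3.123]
contact_force: [-0.1, -0.0, -6.6]
opening: 0.0532
time: 15.08
tool_pos: [0.5843, -0.3329, 0.311]
tool_rot: [3.139, -0.019, -3.126]
contact_force: [0.5, 0.3, -5.4]
opening: 0.053
```

```bash
python3 -m creep '[[[0,8,-8,0,-1.0,0],[0,0,-12,0,0,0],[0,0,-10,0,0,0],[0,0,-3,0,0,0],[0,0,0,0,0,0]]]'
python3 - <<'E'
from h import *
a=viewer.read_camera("scene");b=viewer.read_camera("top")
a=cv2.resize(a[80:290,60:340],None,fx=1.6,fy=1.6);b=cv2.resize(b[130:340,280:480],None,fx=1.6,fy=1.6)
cv2.imwrite("pics/t1.png",np.hstack([a,b]));s=robot.observe();print(s["tool_pos"],s["tool_rot"])
E
```

```text
time: 15.5
tool_pos: [0.5832, -0.322, 0.2763]
tool_rot: [3.138, -0.002, -3.124]
contact_force: [-0.6, -0.3, -5.5]
opening: 0.0534
[ 0.58340168 -0.32226695  0.27717595] [ 3.13876328e+00 -1.15798635e-03 -3.12393980e+00]
```

View pics/t1.png

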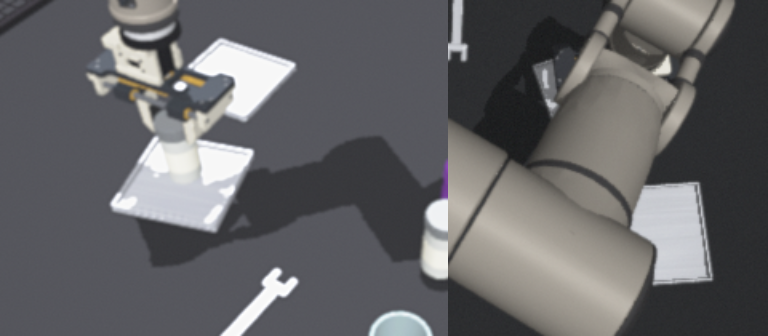

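The jar hangs upright over the middle of the correct tray, at about (182,165) in the scene crop. I'm lowering it gently.

```bash
python3 -m creep '[[[0,0,-6,0,0,0],[0,0,-5,0,0,0],[0,0,-2,0,0,0],[0,0,0,0,0,0],[0,0,0,0,0,0]]]'; python3 -m creep '[[[0,0,-1,0,0,0],[0,0,0,0,0,0]]]'
```

```text
time: 16.02
tool_pos: [0.5838, -0.3226, 0.2649]
tool_rot: [3.141, 0.002, -3.124]
contact_force: [0.6, -0.5, -5.7]
opening: 0.0535
time: 16.18
tool_pos: [0.5839, -0.3228, 0.2639]
tool_rot: [3.141, 0.002, -3.124]
contact_force: [-0.1, -0.3, -5.6]
opening: 0.0533
```

```bash
python3 -m creep '[[[0,0,-2,0,0,0],[0,0,0,0,0,0]]]'; python3 -m creep '[[[0,0,-2,0,0,0],[0,0,0,0,0,0]]]'; python3 -m creep '[[[0,0,-1,0,0,0],[0,0,0,0,0,0]]]'; python3 -m creep '[[[0,0,-1,0,0,0],[0,0,0,0,0,0]]]'
```

```text
time: 16.35
tool_pos: [0.5839, -0.3228, 0.2621]
tool_rot: [3.142, 0.002, -3.124]
contact_force: [-1.0, 0.3, -5.9]
opening: 0.0533
time: 16.52
tool_pos: [0.5839, -0.3229, 0.26]
tool_rot: [-3.142, 0.003, -3.124]
contact_force: [-0.3, 0.2, -6.3]
opening: 0.0532
time: 16.68
tool_pos: [0.5839, -0.3229, 0.2589]
tool_rot: [-3.142, 0.003, -3.124]
contact_force: [-0.0, 0.8, -4.8]
opening: 0.0534
time: 16.85
tool_pos: [0.5841, -0.3229, 0.2581]
tool_rot: [-3.141, 0.003, -3.124]
contact_force: [0.5, -0.8, -5.4]
opening: 0.0532
```

```bash
python3 -m creep '[[[0,0,-1,0,0,0],[0,0,0,0,0,0]]]'; python3 -m creep '[[[0,0,-1,0,0,0],[0,0,0,0,0,0]]]'; python3 -m creep '[[[0,0,-1,0,0,0],[0,0,0,0,0,0]]]'
```

```text
time: 17.02
tool_pos: [0.5843, -0.3229, 0.2582]
tool_rot: [-3.14, 0.005, -3.124]
contact_force: [1.3, 0.1, -5.4]
opening: 0.0533
time: 17.18
tool_pos: [0.5844, -0.3228, 0.258]
tool_rot: [-3.14, 0.006, -3.124]
contact_force: [-0.0, 0.3, -6.6]
opening: 0.053
time: 17.35
tool_pos: [0.5846, -0.3228, 0.258]
tool_rot: [-3.139, 0.007, -3.124]
contact_force: [-0.4, 0.2, -6.1]
opening: 0.0533
```

```bash
python3 -m creep '[[[0,0,-3,0,0,0]]]'; python3 -m creep '[[[0,0,-3,0,0,0]]]'
```

```text
time: 17.43
tool_pos: [0.5851, -0.3226, 0.2577]
tool_rot: [-3.138, 0.01, -3.124]
contact_force: [-7.1, 8.2, 29.4]
opening: 0.0535
time: 17.52
tool_pos: [0.5853, -0.3224, 0.2578]
tool_rot: [-3.137, 0.012, -3.124]
contact_force: [-6.6, 5.2, 19.6]
opening: 0.053
```

It's firmly in contact with the tray floor. I'm relaxing, then releasing and retreating.

```bash
python3 -m creep '[[[0,0,0,0,0,0],[0,0,0,0,0,0]]]'; python3 -m creep '[[[0,0,0,0,0,0],[0,0,0,0,0,0],[0,0,0,0,0,0],[0,0,0,0,0,0],[0,0,0,0,0,0]]]' -1; python3 -m creep '[[[0,0,0,0,0,0],[0,0,0,0,0,0],[0,0,10,0,0,0],[0,0,20,0,0,0],[0,0,30,0,0,0]]]'; python3 -m creep '[[[0,0,30,0,0,0],[0,0,30,0,0,0],[-30,0,10,0,0,0],[-40,0,0,0,0,0],[-40,0,0,0,0,0]]]'; python3 -m creep '[[[-30,20,0,0,0,0],[-20,35,0,0,0,0],[-10,40,0,0,0,0],[0,40,0,0,0,0],[0,40,0,0,0,0]]]'
python3 - <<'E'
from h import *
a=viewer.read_camera("scene");b=viewer.read_camera("top")
cv2.imwrite("pics/f_s.png",a);cv2.imwrite("pics/f_t.png",b)
cv2.imwrite("pics/f.png",np.hstack([a[60:380,100:460],b[110:430,110:500]]))
E
```

```text
time: 17.68
tool_pos: [0.5852, -0.3223, 0.2587]
tool_rot: [-3.136, 0.013, -3.123]
contact_force: [0.2, -0.3, -4.8]
opening: 0.0534
time: 18.1
tool_pos: [0.5858, -0.3231, 0.2586]
tool_rot: [-3.134, 0.015, -3.124]
contact_force: [0.3, 0.4, 0.2]
opening: 0.0818
time: 18.52
tool_pos: [0.5844, -0.3225, 0.3141]
tool_rot: [3.141, 0.004, -3.124]
contact_force: [1.8, 0.6, 0.3]
opening: 0.0919
time: 18.93
tool_pos: [0.4769, -0.3215, 0.3976]
tool_rot: [-3.131, 0.02, -3.118]
contact_force: [-0.4, -1.1, 0.7]
opening: 0.0922
time: 19.35
tool_pos: [0.4058, -0.1469, 0.4028]
tool_rot: [-3.122, 0.025, -3.133]
contact_force: [1.8, -0.1, 0.7]
opening: 0.0915Traceback (most recent call last):
  File "<stdin>", line 4, in <module>
    return _nx.concatenate(arrs, 1, dtype=dtype, casting=casting)
           ~~~~~~~~~~~~~~~^^^^^^^^^^^^^^^^^^^^^^^^^^^^^^^^^^^^^^^
ValueError: all the input array dimensions except for the concatenation axis must match exactly, but along dimension 0, the array at index 0 has size 320 and the array at index 1 has size 310
```

Run:
```python
from h import *
a=cv2.imread("pics/f_s.png");b=cv2.imread("pics/f_t.png")
cv2.imwrite("pics/f.png",np.hstack([a[60:370,100:460],b[110:420,110:500]]))
```

```text
(no output)
```

View pics/f.png

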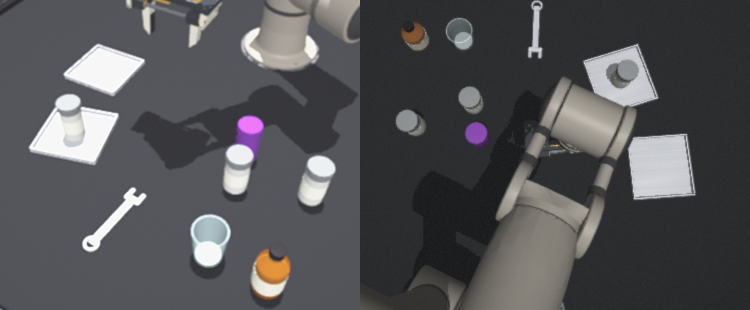

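Jar C stands upright in the middle of the left tray, at (72,120) in the scene half. The other two jars are upright on the bench at (237,170) and (316,180), and the purple jar, bottle, beaker and spanner haven't moved. The gripper is empty and clear of everything, so I'm letting the arm settle and handing in.

```bash
python3 -m creep '[[[0,0,0,0,0,0],[0,0,0,0,0,0],[0,0,0,0,0,0],[0,0,0,0,0,0],[0,0,0,0,0,0]]]'; python3 -c "
from cell import robot
print(robot.hand_in())"
```

```text
time: 19.87
tool_pos: [0.4065, -0.145, 0.4056]
tool_rot: [-3.12, 0.028, -3.126]
contact_force: [-0.2, -1.3, -0.5]
opening: 0.0919
the job is handed in; nothing more can be done
None
```

The heavy jar is standing upright in the middle of the left-hand tray, and I handed the job in at about 20 s of the 64 s allowed.

- **Weighing:** I lifted all three jars. The first two, at about (0.50, 0.24) and (0.55, 0.08), read roughly 1.5 N and went back upright where they stood. The third, at about (0.455, -0.05), read about 5.5 N, so that was the one I placed.
- **Final pictures:** they show the two empty jars upright on the bench outside the tray. The purple jar, bottle, beaker and spanner look where they started, judged by eye and not re-measured. The gripper was open and clear of everything.
- **Check that disagreed:** while I lowered the heavy jar in 1 mm steps, its height stopped changing but the force still read the full weight. Two 3 mm presses peaked at about 30 N and confirmed it was on the tray floor, so the touchdown was a little firmer than intended. I relaxed the arm before releasing.

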